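# Rack the loose sockets on their rail in order of size

### The arm

A 6-joint arm with a two-finger parallel gripper is mounted at the origin on the work surface. World frame = base frame: x ahead of the robot, y to its left, z up, the work surface at z = 0. Lengths are in m, angles in rad, forces in N, time in s.
With the tool pointing down it reaches from about 0.4 to 0.825 m from the base axis. Payload 7 kg.
Tool frame: the origin (TCP) lies on the centre line of the jaws, within the pads' length; the fingertips stand arm.tip_reach ahead of it and the grasp point (between the pads) lies 5 mm behind it (arm.tip_reach is the distance from the TCP to the fingertips, in m); z points along the fingers, y is the line along which they close (so a half turn about z gives the same grasp; the last joint's range is limited). The gripper opens to 88 mm and grips with 3 to 60 N. Pads are 19 mm wide; open, the fingers measure 130 mm over their backs; the gripper's body (78 mm by 193 mm) begins 47 mm behind the grasp point.
Start: joints at [-0.977, 0.359, 0.012, 0, -1.224, -0.288], TCP at [0.203, -0.644, 0.241] pointing down, gripper open.
Joint ranges: [-3.07, 3.07], [-1.43, 2.12], [-1.02, 1.25], [-3.03, 1.67], [-3.05, -0], [-3.03, 3.03]. Speed limits (rad/s): [2.39, 2.39, 3.01, 3.14, 3.14, 3.14].

### API

Orientations are given as [roll, pitch, yaw] about the fixed x, y, z axes, in that order (R = Rz(yaw) Ry(pitch) Rx(roll)).
In Python, from station import status, optics, order, arm gives the robot as it stands. The module is installed in compiled form; this text tells all that it offers.
- The arm moves only by the shell command python3 -m jog 'ROWS' [FORCE]. ROWS is JSON, a list of rows, each a list of 3 entries, a list of its own where there are three numbers: the gripper command: -1 is shut, 1 is fully open, values between are in proportion, then the shift along the tool's x, y, z in mm, then the turn about the tool's z in rad. A call has 1 to 20 rows; each row is the pose to reach, as a shift and turn from the pose commanded when the call began, along the tool's axes at that moment; what a row does not reach only later rows make up. A row lasts 1/8 s, in which the tool goes at most 62.5 mm and 10.7 degrees, less where a joint would pass 70% of its speed; a pose out of reach is approached as far as the arm can. A call with a gripper value outside its range is refused whole. The fingers move at their own pace and stop on an object; FORCE is the grip in N (left out, the last holds). Time passes only in rows, so rows that repeat a pose let the fingers close. It gives the time, the measured TCP pose, the force, the opening and the grip force at its end, in the units of the state.
- status.get_state(): the state, without advancing time (a new reading comes with each control period).
- optics.grab_frame(name): name is "scene" or "side" or "wrist"; returns a dict with "color" (480x640x3 uint8, red, green, blue), "mtx" (3x3 intrinsics, pixels), "cam_to_world" (4x4, takes a point from camera to world coordinates). Camera axes: x right, y down, z forward; pixel columns grow to the right and rows downward; lengths in m; the calibration is good to about 2 mm. A picture is of the moment at which its call begins. There is no depth.
- order.job_done(): hands the job in; it is judged then, once.
The state is a dict: "t": time; "q": joint angles; "qd": joint speeds; "joint_efforts": joint torques, N m; "eef_pos": TCP position; "ee_rot": TCP orientation; "force": force on the tool from outside, world axes, zero at the start; "moment": the same for the moment, N m; "width": finger opening in m; "gripper_force": force on a finger pad.
Only numpy, scipy, OpenCV 4.12 (cv2) and the standard library are available. Lean on these libraries where they do the work, as an engineer would, in place of code of your own. Each camera call takes 0.05 s, during which the arm holds its last target. There are 200 camera calls.

### The job

Put the four loose sockets back on the socket rail in order of size, the biggest on the stud next to the carrying handle and the smallest on the stud farthest from it. Each socket must sit upright, drive end down, fully down over its own stud. Leave the ball bearing that lies among them where it is.

Things in the scene. Friction and masses are not known exactly. Their poses are not given: they have to be found in the camera images.
- socket_24_mid (a point): The smallest of four loose bright-steel sockets, all standing drive end down, hexagon nut opening up. Round, 36 mm in diameter from 22 mm above its foot to its top, 36 mm below, 50 mm high. A 20 mm hole, open at the foot, runs 24 mm up its axis into the wider hexagon. The point is on its axis, half-way up (25 mm above its foot); z is its axis, up towards the nut opening.
- socket_30_mid (a point): The second smallest of four loose bright-steel sockets, all standing drive end down, hexagon nut opening up. Round, 44 mm in diameter from 22 mm above its foot to its top, 40 mm below, 54 mm high. A 20 mm hole, open at the foot, runs 24 mm up its axis into the wider hexagon. The point is on its axis, half-way up (27 mm above its foot); z is its axis, up towards the nut opening.
- socket_36_mid (a point): The second largest of four loose bright-steel sockets, all standing drive end down, hexagon nut opening up. Round, 52 mm in diameter from 22 mm above its foot to its top, 44 mm below, 58 mm high. A 20 mm hole, open at the foot, runs 24 mm up its axis into the wider hexagon. The point is on its axis, half-way up (29 mm above its foot); z is its axis, up towards the nut opening.
- socket_41_mid (a point): The largest of four loose bright-steel sockets, all standing drive end down, hexagon nut opening up. Round, 60 mm in diameter from 22 mm above its foot to its top, 44 mm below, 62 mm high. A 20 mm hole, open at the foot, runs 24 mm up its axis into the wider hexagon. The point is on its axis, half-way up (31 mm above its foot); z is its axis, up towards the nut opening.
- stud_1: Of four alike steel studs on black clips in a row, 85 to 105 mm apart, along the flat aluminium socket rail (36 x 470 mm, fixed, roughly left to right), the end stud at the rail's left (+y) end. Upright, 11 mm thick, 18 mm high, upper half tapering to a 5 mm tip. Origin on its axis at its foot, on the clip's flat top (44 x 32 mm) 16 mm above the bench, where a socket's foot rests; z up, y along the rail.
- stud_2: Of four alike steel studs on black clips in a row, 85 to 105 mm apart, along the flat aluminium socket rail (36 x 470 mm, fixed, roughly left to right), next to stud_1. Upright, 11 mm thick, 18 mm high, upper half tapering to a 5 mm tip. Origin on its axis at its foot, on the clip's flat top (44 x 32 mm) 16 mm above the bench, where a socket's foot rests; z up, y along the rail.
- stud_3: Of four alike steel studs on black clips in a row, 85 to 105 mm apart, along the flat aluminium socket rail (36 x 470 mm, fixed, roughly left to right), next to stud_4. Upright, 11 mm thick, 18 mm high, upper half tapering to a 5 mm tip. Origin on its axis at its foot, on the clip's flat top (44 x 32 mm) 16 mm above the bench, where a socket's foot rests; z up, y along the rail.
- stud_4: Of four alike steel studs on black clips in a row, 85 to 105 mm apart, along the flat aluminium socket rail (36 x 470 mm, fixed, roughly left to right), the end stud at the rail's right (-y) end. Upright, 11 mm thick, 18 mm high, upper half tapering to a 5 mm tip. Origin on its axis at its foot, on the clip's flat top (44 x 32 mm) 16 mm above the bench, where a socket's foot rests; z up, y along the rail.
- handle: The rail's carrying handle: a black bow on an 80 x 40 mm base, 46 mm high, fixed on one end of the rail, beyond stud_1 or beyond stud_4 (it differs from start to start; the other end has only a thin black end stop). Its centre is about 93 mm beyond the end stud. The origin is on the bench under its middle; y along the rail.
- bearing_mid (a point): A loose ball bearing lying flat on the bench among the sockets, not part of the set: 52 mm outside, 25 mm bore, 15 mm high. The point is its centre, 7.5 mm above the bench.
Mind the look-alikes: they are no part of the job. Leave any red look-alike of the part that bears socket_36_mid alone. What is shaped like the part that bears socket_30_mid but blue or yellow is not meant.

How it is judged:
By the outcome, as a careful person would: the job done as asked, in the order asked, and still so for the second after the job is handed in, with the robot touching nothing.
It also fails if it takes over 102 s, if anything falls off the work surface, if the arm or the gripper's body presses on something with over 40 N, if the wrist force passes 120 N, or if a joint passes its speed limit or range.

## Working session

There is one attempt and no reset: what is moved stays moved. The work goes in short steps, Python scripts to look and compute and a shell command to move; the robot and the scene stay as the last step left them, time stands still between calls to the robot, and variables do not carry over. Pictures are saved under pics/ and viewed, at most 14 in all, crops included, and the job is handed in when it is done.

```bash
mkdir -p pics; python3 - <<'E'
from station import status, optics, order, arm
import cv2,pickle,numpy as np
s=status.get_state(); print(s['t'],s['eef_pos'],s['ee_rot'],s['width'],arm.tip_reach)
for n in ['scene','side','wrist']:
    f=optics.grab_frame(n); pickle.dump(f,open(f'{n}0.pkl','wb'))
    cv2.imwrite(f'pics/{n}0.png',f['color'][:,:,::-1]); print(n,f['mtx'].round(1).tolist(),f['cam_to_world'].round(3).tolist())
E
```

```text
0.0 [ 0.20305048 -0.64324421  0.23961789] [ 3.1399296e+00 -1.5366582e-04 -2.8358996e+00] 0.08752820706954932 0.014
scene [[585.7, 0.0, 322.1], [0.0, 585.7, 240.0], [0.0, 0.0, 1.0]] [[-0.814, 0.41, -0.412, 1.06], [0.581, 0.59, -0.561, 0.74], [0.013, -0.696, -0.718, 0.933], [0.0, 0.0, 0.0, 1.0]]
side [[531.1, 0.0, 324.6], [0.0, 531.1, 232.6], [0.0, 0.0, 1.0]] [[0.951, -0.157, 0.267, 0.329], [-0.31, -0.468, 0.828, -0.712], [-0.005, -0.87, -0.494, 0.496], [0.0, 0.0, 0.0, 1.0]]
wrist [[386.4, 0.0, 321.2], [0.0, 386.4, 243.6], [0.0, 0.0, 1.0]] [[-0.302, 0.915, 0.267, 0.131], [0.953, 0.29, 0.084, -0.667], [-0.0, 0.28, -0.96, 0.383], [0.0, 0.0, 0.0, 1.0]]
```

View pics/scene0.png

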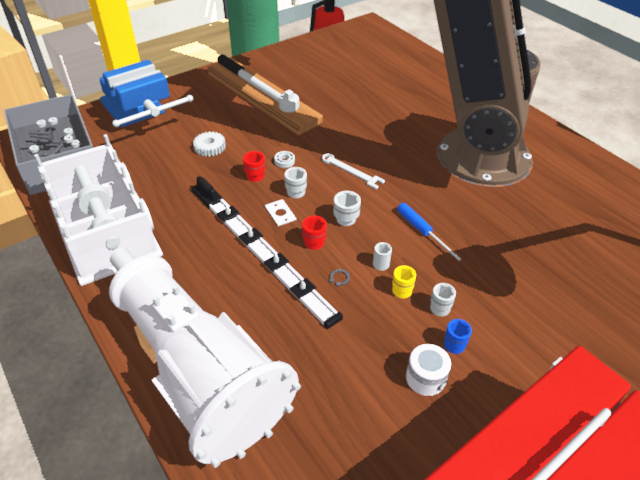

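View pics/side0.png

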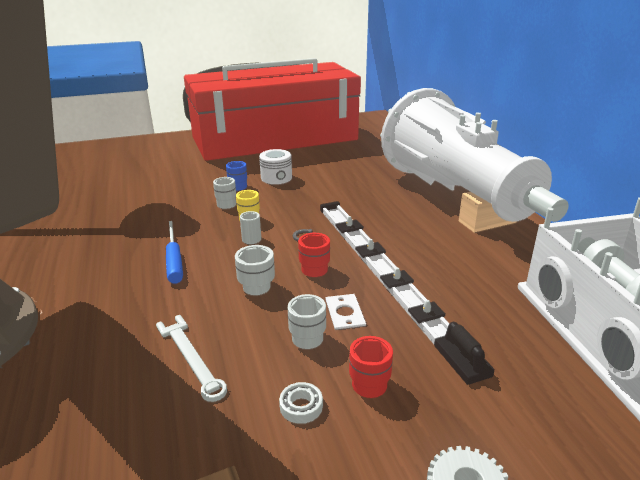

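Scene view: the steel sockets are at (295,182), (347,208), (382,256) and (443,299). Look-alikes are red at (254,165) and (314,232), yellow at (403,281), blue at (457,336), plus the piston at (428,368). The bearing is at (285,159). The handle is at (205,188), the -y end, beyond stud_4. The side view agrees: handle near at (465,345), steel sockets at (255,268), (306,320), (250,227) and (225,192).

```bash
cat > h.py <<'E'
import cv2,pickle,numpy as np
from scipy.optimize import least_squares
def cast(f,uv,z):
    uv=np.atleast_2d(np.asarray(uv,float)); T=f['cam_to_world']
    d=np.c_[uv,np.ones(len(uv))]@np.linalg.inv(f['mtx']).T@T[:3,:3].T
    o=T[:3,3]; return (o+d*((z-o[2])/d[:,2])[:,None])
def steel(f,seed,lo=70):
    hsv=cv2.cvtColor(f['color'],cv2.COLOR_RGB2HSV)
    m=((hsv[...,1]<75)&(hsv[...,2]>lo)).astype(np.uint8)
    m=cv2.morphologyEx(m,cv2.MORPH_CLOSE,np.ones((3,3)))
    cs,_=cv2.findContours(m,cv2.RETR_EXTERNAL,cv2.CHAIN_APPROX_NONE)
    return max(cs,key=lambda c:cv2.pointPolygonTest(c,seed,True))[:,0,:].astype(float)
def rim(f,seed,H):
    "circle through the far half of the silhouette, cast onto the plane of the rim"
    c=steel(f,seed); P=cast(f,c,H)[:,:2]; o=f['cam_to_world'][:2,3]
    v=P.mean(0)-o; v/=np.linalg.norm(v); s=P@v; far=s.max()
    n=np.array([-v[1],v[0]]); w=np.ptp(P@n)
    Q=P[s>far-.4*w]
    r=least_squares(lambda p:np.hypot(*(Q-p[:2]).T)-p[2],[*(Q.mean(0)),.025],loss='soft_l1',f_scale=.001)
    return r.x, np.sqrt(np.mean(r.fun**2)), w, len(c)
E
python3 - <<'E'
from h import *
F={n:pickle.load(open(n+'0.pkl','rb')) for n in ['scene','side']}
for n,seeds in [('scene',[(347,208),(295,182),(443,299),(382,256)]),('side',[(255,268),(306,320),(225,192),(250,227)])]:
    for nm,sd,H in zip([41,36,30,24],seeds,[.062,.058,.054,.050]):
        x,e,w,k=rim(F[n],sd,H); print(n,nm,(x*1000).round(1),'rms',round(e*1000,2),'w',round(w*1000,1),k)
c=F['scene']['color'][165:345,180:360]; a=cv2.resize(c,(600,600),interpolation=2)
cv2.imwrite('pics/rail0.png',a[:,:,::-1])
c=F['side']['color'][190:390,310:510]; a=cv2.resize(c,(600,600),interpolation=2)
cv2.imwrite('pics/rail1.png',a[:,:,::-1])
E
```

```text
scene 41 [441.7 -13.6  28.9] rms 0.95 w 59.1 94
scene 36 [ 472.2 -223.3   24.4] rms 0.79 w 74.8 130
scene 30 [442.8 299.5  21.7] rms 0.65 w 44.4 87
scene 24 [464.1 140.1  17.5] rms 0.57 w 36.5 73
side 41 [457.8 115.8  16.7] rms 0.89 w 58.9 208
side 36 [ 492.  -195.1   58.5] rms 12.24 w 102.6 253
side 30 [474.7 348.3  24.5] rms 2.23 w 56.7 120
side 24 [461.4 138.7  17.2] rms 0.91 w 60.6 208
```

View pics/rail0.png

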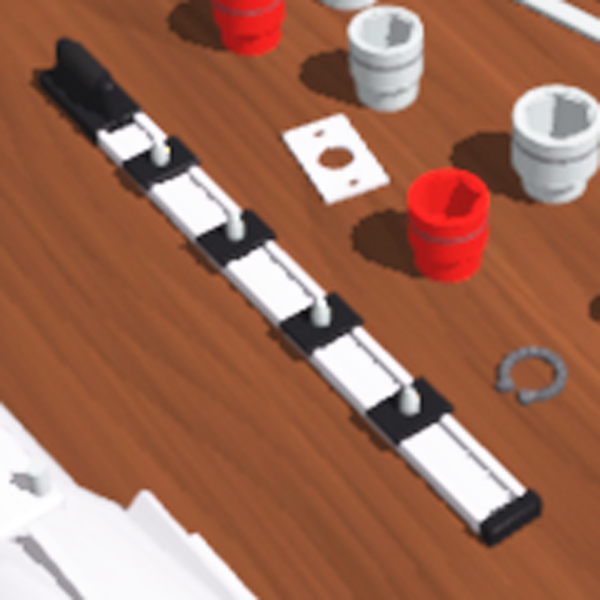

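View pics/rail1.png

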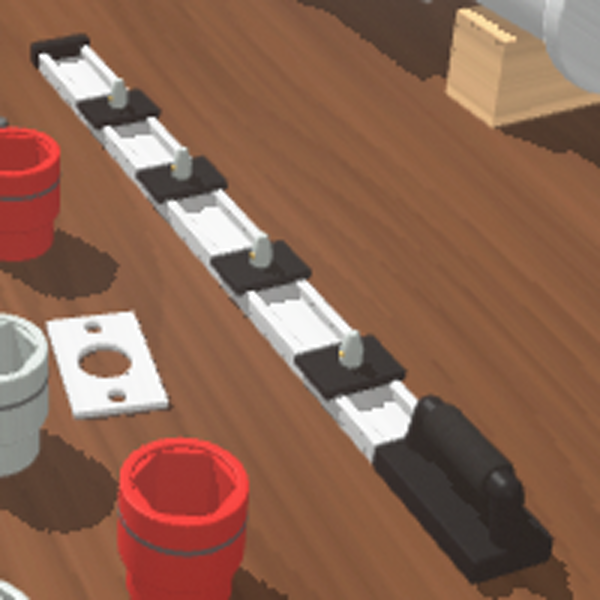

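The crops show four studs. Tips in the scene crop: stud_4 (160,143), stud_3 (236,211), stud_2 (320,297), stud_1 (409,388). In the side crop: stud_1 (117,79), stud_2 (182,147), stud_3 (260,234), stud_4 (350,332). The handle is next to stud_4, so 41→stud_4, 36→3, 30→2 and 24→1.

```bash
python3 - <<'E'
from h import *
import h
F={n:pickle.load(open(n+'0.pkl','rb')) for n in ['scene','side']}
A=np.array([(409,388),(320,297),(236,211),(160,143)])/(600/180)+[180,165]
B=np.array([(117,79),(182,147),(260,234),(350,332)])/3+[310,190]
a=cast(F['scene'],A,.034);b=cast(F['side'],B,.034)
def pm(f): return f['mtx']@np.linalg.inv(f['cam_to_world'])[:3]
X=cv2.triangulatePoints(pm(F['scene']),pm(F['side']),A.T,B.T);X=(X[:3]/X[3]).T
print((a*1000).round(1));print((b*1000).round(1));print((X*1000).round(1));print(np.linalg.norm(np.diff(X,axis=0),axis=1)*1000)
# 36 : blank the bearing rows
g=dict(F['scene']);g['color']=g['color'].copy();g['color'][:169]=(120,60,20)
print(h.rim(g,(295,182),.058))
print('bearing',cast(F['scene'],(285,159),.0075))
# top centres by eye from side
print(cast(F['side'],[(255,256)],.062),cast(F['side'],[(307,306)],.058),cast(F['side'],[(225,184)],.054),cast(F['side'],[(250,216)],.05))
E
```

```text
[[ 643.6  108.8   34. ]
 [ 647.6   15.6   34. ]
 [ 651.6  -80.2   34. ]
 [ 660.4 -165.6   34. ]]
[[ 641.4  106.8   34. ]
 [ 647.7   16.4   34. ]
 [ 652.   -80.5   34. ]
 [ 657.  -171.8   34. ]]
[[ 642.6  108.2   33. ]
 [ 647.6   15.9   34.3]
 [ 651.8  -80.4   34. ]
 [ 659.1 -168.5   31.1]]
[92.51899595 96.32134135 88.4617602 ]
(array([ 0.49063054, -0.14710129,  0.02954386]), np.float64(0.0021038782065978573), np.float64(0.05156589901195047), 84)
bearing [[ 0.4407726  -0.27039252  0.0075    ]]
[[ 0.44011136 -0.01940402  0.062     ]] [[ 0.48203827 -0.15983835  0.058     ]] [[0.43969776 0.28159706 0.054     ]] [[0.46192532 0.13640022 0.05      ]]
```

```bash
cat >> h.py <<'E'
from scipy.spatial.transform import Rotation as Ro
def go(x,y,z,yaw=-np.pi/2):
    from station import status
    s=status.get_state(); R=Ro.from_euler('xyz',s['ee_rot'])
    d=R.inv().apply(np.array([x,y,z])-s['eef_pos'])*1000
    print('t',round(s['t'],2),'shift',d.round(1),'turn',round((-(yaw-s['ee_rot'][2])+np.pi)%(2*np.pi)-np.pi,3),'w',round(s['width']*1000,1),'grip',round(float(np.max(s['gripper_force'])),1))
def shot(n,name=None):
    from station import optics
    f=optics.grab_frame(n)
    if name: pickle.dump(f,open(name+'.pkl','wb')); cv2.imwrite(f'pics/{name}.png',f['color'][:,:,::-1])
    return f
E
python3 - <<'E'
from h import *
F={n:pickle.load(open(n+'0.pkl','rb')) for n in ['scene','side']}
for k,uv,z in [('redA',(254,157),.058),('redB',(314,222),.058),('yellow',(404,271),.054),('blue',(458,326),.054),('piston',(429,354),.06),('screwdr',(415,220),.015),('wrench',(372,180),.005),('housing edge',(180,260),.1),('housing2',(150,215),.1),('housing3',(240,340),.1)]:
    print(k,(cast(F['scene'],uv,z)[0]*1000).round())
go(.481,-.153,.24)
E
```

```text
redA [ 532. -264.   58.]
redB [542.   2.  58.]
yellow [472. 216.  54.]
blue [479. 374.  54.]
piston [567. 390.  60.]
screwdr [325.  91.  15.]
wrench [309. -83.   5.]
housing edge [836. -23. 100.]
housing2 [ 832. -171.  100.]
housing3 [834. 201. 100.]
t 0.15 shift [-4.126e+02  3.840e+02  3.000e-01] turn -1.265 w 87.4 grip 0.0
```

```bash
python3 -m jog '[[1,[-412,384,0],-1.265],[1,[-412,384,0],-1.265],[1,[-412,384,0],-1.265],[1,[-412,384,0],-1.265],[1,[-412,384,0],-1.265],[1,[-412,384,0],-1.265],[1,[-412,384,0],-1.265],[1,[-412,384,0],-1.265],[1,[-412,384,0],-1.265],[1,[-412,384,0],-1.265],[1,[-412,384,0],-1.265],[1,[-412,384,0],-1.265],[1,[-412,384,0],-1.265]]' 25; python3 - <<'E'
from h import *
shot('wrist','w1'); go(.481,-.153,.24)
E
```

```text
t: 1.78
eef_pos: [0.4799, -0.1545, 0.2406]
ee_rot: [-3.142, 0.0, -1.573]
force: [0.4, -0.5, 0.4]
width: 0.0874
gripper_force: 0.0
t 1.82 shift [-1.4 -1.   0.6] turn -0.002 w 87.7 grip 0.0
```

View pics/w1.png

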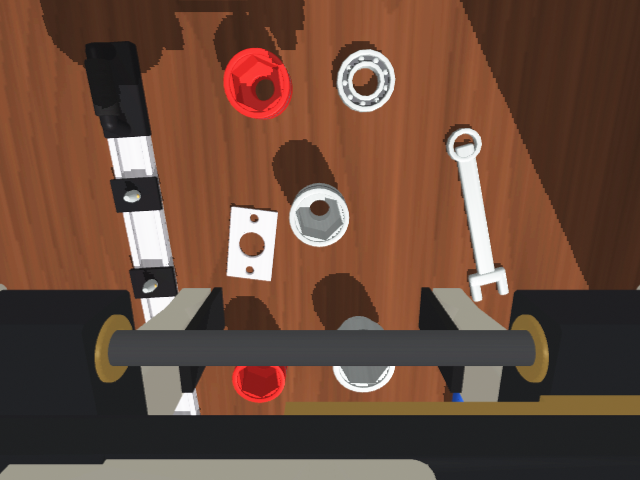

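Wrist view: the 36 socket's rim is at (319,215), the 41 is partly hidden at (362,355), and stud tips 4 and 3 are at (131,196) and (149,285). The bearing is at (366,80) and the red look-alike at (258,83).

```bash
python3 - <<'E'
from h import *
f=pickle.load(open('w1.pkl','rb'))
x,e,w,k=rim(f,(335,190),.058); print((x*1000).round(1),e*1000,w*1000,k)
c=steel(f,(335,190)); print(c.min(0),c.max(0))
print(cast(f,(319,217),.058)*1000, 'studs',(cast(f,[(131,197),(149,286)],.034)*1000).round(1))
x,y=x[:2]; go(x,y,.12); go(x,y,.037)
E
```

```text
[ 482.1 -159.2   25.5] 0.24284161596292947 51.045157772165176 175
[289. 183.] [348. 246.]
[[ 481.87004052 -159.77651177   58.        ]] studs [[ 653.1 -173.3   34. ]
 [ 647.7  -86.2   34. ]]
t 1.82 shift [  4.8  -2.1 120.6] turn -0.002 w 87.7 grip 0.0
t 1.82 shift [  4.8  -2.1 203.6] turn -0.002 w 87.7 grip 0.0
```

```bash
python3 -m jog '[[1,[5,-2,60],0],[1,[5,-2,120],0],[1,[5,-2,165],0],[1,[5,-2,190],0],[1,[5,-2,203],0],[1,[5,-2,203],0],[-1,[5,-2,203],0],[-1,[5,-2,203],0],[-1,[5,-2,203],0],[-1,[5,-2,203],0],[-1,[5,-2,203],0],[-1,[5,-2,203],0],[-1,[5,-2,203],0],[-1,[5,-2,203],0]]' 25; python3 - <<'E'
from h import *
go(.6505,-.083,.145); go(.6505,-.083,.053)
E
```

```text
t: 3.58
eef_pos: [0.4824, -0.1584, 0.0379]
ee_rot: [3.142, -0.0, -1.571]
force: [-2.4, 1.0, 6.6]
width: 0.0514
gripper_force: 25.0
t 3.58 shift [ -75.4 -168.1 -107.1] turn 0.0 w 51.4 grip 25.0
t 3.58 shift [ -75.4 -168.1  -15.1] turn 0.0 w 51.4 grip 25.0
```

```bash
python3 -m jog '[[-1,[0,0,-50],0],[-1,[0,0,-107],0],[-1,[-45,-50,-107],0],[-1,[-85,-100,-107],0],[-1,[-120,-145,-107],0],[-1,[-138,-168,-107],0],[-1,[-138,-168,-107],0],[-1,[-138,-168,-107],0]]'; python3 - <<'E'
from h import *
shot('wrist','w2'); go(.6505,-.083,.145)
E
```

```text
t: 4.58
eef_pos: [0.6494, -0.0206, 0.1433]
ee_rot: [3.139, -0.0, -1.571]
force: [-0.6, -0.2, -3.5]
width: 0.0518
gripper_force: 25.0
t 4.62 shift [62.1 -1.2 -1.2] turn -0.0 w 51.5 grip 25.0
```

View pics/w2.png

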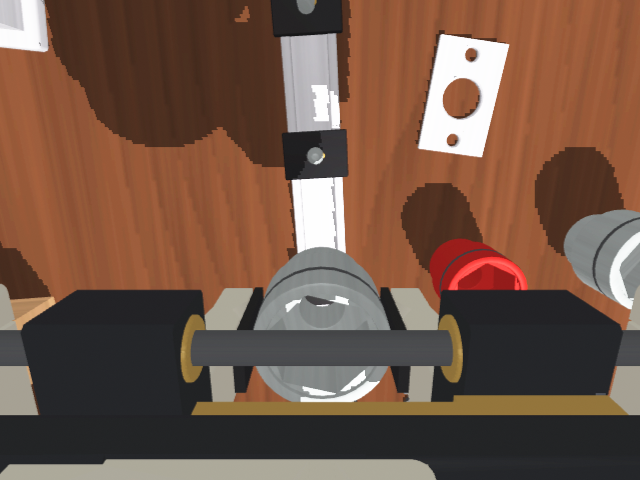

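Stud_3 is now seen from nearly overhead: clip centre about (315,154), stud about (316,155). Stud_4 is at (306,4), and the held 36 is well centred in the jaws.

```bash
python3 - <<'E'
from h import *
f=pickle.load(open('w2.pkl','rb'))
print(cast(f,[(315.5,154)],.016)*1000,cast(f,[(316,156)],.025)*1000,cast(f,[(318,156)],.034)*1000,'s4',cast(f,[(306,4)],.028)*1000)
print((cast(f,[(283,133),(346,129),(348,176),(285,179)],.016)*1000).round(1))
E
```

```text
[[652.98896743 -81.795657    16.        ]] [[652.55253192 -80.99756742  25.        ]] [[651.17731599 -81.53381246  34.        ]] s4 [[ 658.1554704  -168.78702892   28.        ]]
[[674.8 -95.6  16. ]
 [632.5 -98.2  16. ]
 [630.5 -66.9  16. ]
 [674.2 -64.8  16. ]]
```

```bash
python3 -m jog '[[-1,[40,-2,0],0],[-1,[60,-3,0],0],[-1,[60,-3,0],0],[-1,[60,-3,30],0],[-1,[60,-3,50],0],[-1,[60,-3,65],0],[-1,[60,-3,75],0],[-1,[60,-3,82],0],[-1,[60,-3,87],0],[-1,[60,-3,90],0],[-1,[60,-3,90],0],[-1,[60,-3,90],0]]'; python3 - <<'E'
from h import *
go(.652,-.0804,.054)
E
```

```text
t: 6.12
eef_pos: [0.6537, -0.0805, 0.0549]
ee_rot: [-3.141, 0.0, -1.571]
force: [0.3, 0.3, -2.8]
width: 0.0516
gripper_force: 25.0
t 6.12 shift [-0.1  1.7  0.9] turn -0.0 w 51.6 grip 25.0
```

```bash
python3 -m jog '[[-1,[0,1,1.5],0],[-1,[0,1,1.5],0],[0.3,[0,1,1.5],0],[0.3,[0,1,1.5],0],[0.3,[0,1,1.5],0],[0.3,[0,1,1.5],0],[0.3,[0,1,-30],0],[0.3,[0,1,-80],0],[1,[25,60,-130],0],[1,[-15,120,-180],0],[1,[-55,180,-180],0],[1,[-55,211,-180],0],[1,[-55,211,-180],0],[1,[-55,211,-180],0]]'; python3 - <<'E'
from h import *
shot('wrist','w3'); go(.441,-.017,.24)
E
```

```text
t: 7.88
eef_pos: [0.4426, -0.0251, 0.2354]
ee_rot: [-3.139, 0.001, -1.57]
force: [-0.8, 0.5, -0.4]
width: 0.0872
gripper_force: 0.0
t 7.92 shift [-8.3  2.1 -5.1] turn 0.001 w 87.6 grip 0.0
```

View pics/w3.png

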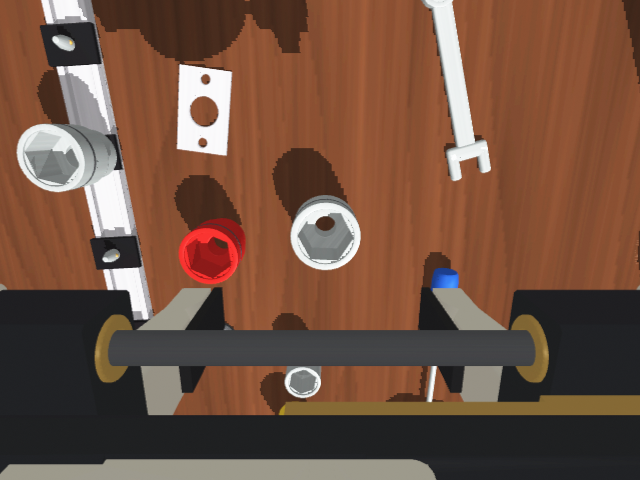

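The 36 stands on stud_3 (rim centre about (52,157)). The 41 is at (325,235), the 24 at (303,380), stud_2 at (110,254) and stud_4 at (64,42).

```bash
python3 - <<'E'
from h import *
f=pickle.load(open('w3.pkl','rb'))
for sd,H in [((350,235),.062),((30,157),.074)]:
    x,e,w,k=rim(f,sd,H); print((x*1000).round(1),e*1000,w*1000,k)
print(cast(f,[(52,157)],.074)*1000)
x,e,w,k=rim(f,(350,235),.062);x,y=x[:2]; go(x,y,.041)
E
```

```text
[439.7 -15.5  29.5] 0.21085414973723793 59.456970002736085 205
[438.3 -84.8 195. ] 21.30463762413984 265.03342960108023 1126
[[650.73479344 -81.60627553  74.        ]]
t 7.92 shift [ -9.7   3.6 193.9] turn 0.001 w 87.6 grip 0.0
```

```bash
python3 -m jog '[[0.75,[-10,4,60],0],[0.75,[-10,4,120],0],[0.75,[-10,4,155],0],[0.75,[-10,4,180],0],[0.75,[-10,4,194],0],[0.75,[-10,4,194],0],[-1,[-10,4,194],0],[-1,[-10,4,194],0],[-1,[-10,4,194],0],[-1,[-10,4,194],0],[-1,[-10,4,194],0],[-1,[-10,4,194],0]]' 35; python3 - <<'E'
from h import *
go(.6585,-.1687,.15); go(.6585,-.1687,.057)
E
```

```text
t: 9.43
eef_pos: [0.4394, -0.0152, 0.0411]
ee_rot: [-3.14, 0.0, -1.57]
force: [3.9, -1.2, 3.9]
width: 0.0607
gripper_force: 35.0
t 9.43 shift [ 153.6 -219.3 -108.6] turn 0.001 w 60.7 grip 35.0
t 9.43 shift [ 153.6 -219.1  -15.6] turn 0.001 w 60.7 grip 35.0
```

```bash
python3 -m jog '[[-1,[0,0,-55],0],[-1,[0,0,-115],0],[-1,[35,-50,-115],0],[-1,[70,-100,-115],0],[-1,[105,-150,-115],0],[-1,[140,-200,-115],0],[-1,[153,-219,-115],0],[-1,[153,-219,-115],0],[-1,[153,-219,-115],0],[-1,[153,-219,-70],0],[-1,[153,-219,-60],0],[-1,[153,-219,-60],0],[-1,[153,-219,-60],0]]'; python3 - <<'E'
from h import *
go(.6585,-.1687,.0570); shot('side','s1'); shot('scene','c1')
a=pickle.load(open('s1.pkl','rb'))['color'][260:420,350:510]; b=pickle.load(open('c1.pkl','rb'))['color'][130:290,160:320]
cv2.imwrite('pics/p1.png',cv2.resize(np.hstack([a,b])[:,:,::-1],(800,400),interpolation=2))
E
```

```text
t: 11.05
eef_pos: [0.6584, -0.1683, 0.1024]
ee_rot: [-3.139, -0.0, -1.57]
force: [0.8, 0.1, -4.9]
width: 0.06
gripper_force: 35.0
t 11.05 shift [ 0.4  0.  45.4] turn 0.001 w 60.0 grip 35.0
```

View pics/p1.png

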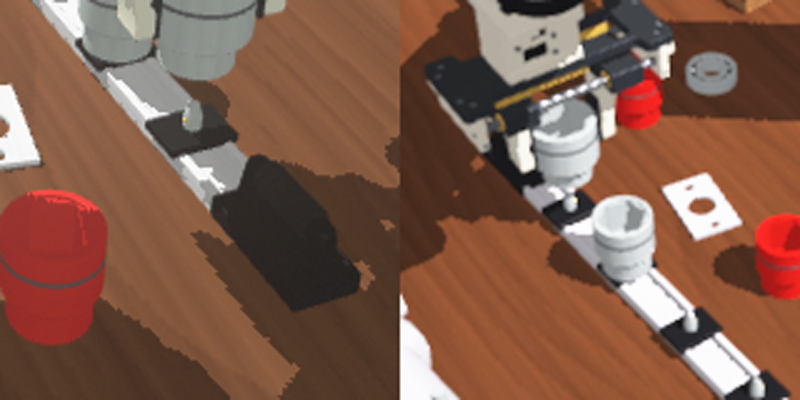

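The 41 hangs directly over stud_4 in both views (crop (192,120) and (570,200)), and the 36 sits flush on stud_3. Lowering.

```bash
python3 -m jog '[[-1,[0,0,15],0],[-1,[0,0,25],0],[-1,[0,0,33],0],[-1,[0,0,39],0],[-1,[0,0,43],0],[-1,[0,0,45.5],0],[-1,[0,0,46],0],[-1,[0,0,46],0]]'; python3 - <<'E'
from h import *
go(.6585,-.1687,.0570)
E
```

```text
t: 12.15
eef_pos: [0.6575, -0.1685, 0.0571]
ee_rot: [-3.141, -0.001, -1.57]
force: [-7.1, 2.6, 10.5]
width: 0.0602
gripper_force: 35.0
t 12.15 shift [ 0.2 -1.   0.1] turn 0.001 w 60.2 grip 35.0
```

```bash
python3 -m jog '[[0.7,[0,0,0],0],[0.7,[0,0,0],0],[0.7,[0,0,0],0],[0.7,[0,0,0],0],[0.7,[0,0,-40],0],[0.7,[0,0,-100],0],[1,[-30,20,-150],0],[1,[-80,50,-178],0],[1,[-130,80,-178],0],[1,[-180,110,-178],0],[1,[-230,145,-178],0],[1,[-275,180,-178],0],[1,[-299,195,-178],0],[1,[-299,195,-178],0],[1,[-299,195,-178],0]]'; python3 - <<'E'
from h import *
shot('wrist','w4'); go(.462,.13,.235)
E
```

```text
t: 14.02
eef_pos: [0.4626, 0.1305, 0.2327]
ee_rot: [-3.141, 0.0, -1.57]
force: [0.3, -1.1, 0.1]
width: 0.0876
gripper_force: 0.0
t 14.07 shift [ 0.2  0.8 -2.5] turn -0.0 w 87.7 grip 0.0
```

View pics/w4.png

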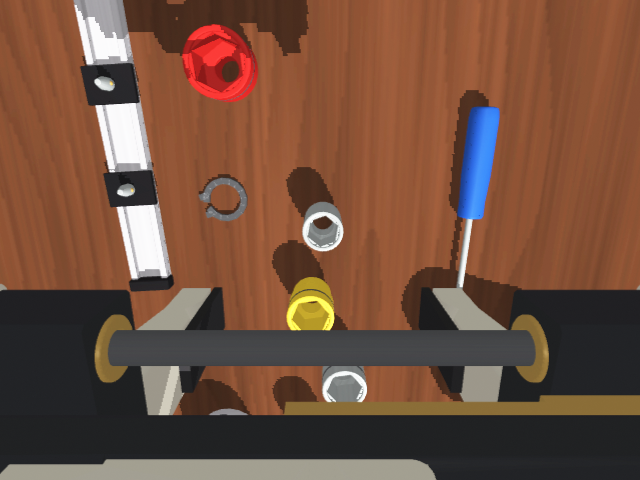

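The 24 is at (323,231), yellow at (311,310), the 30 at (345,385), stud_1 at (126,189) and stud_2 at (105,84).

```bash
python3 - <<'E'
from h import *
f=pickle.load(open('w4.pkl','rb'))
x,e,w,k=rim(f,(335,220),.050); print((x*1000).round(1),e*1000,w*1000,k,cast(f,(323,231),.05)*1000)
x,y=x[:2]; go(x,y,.028)
print('studs1,2',(cast(f,[(125,189),(104,84)],.030)*1000).round(1))
E
```

```text
[461.7 137.8  17.7] 0.28344100856072824 35.74155206586821 131 [[461.15727192 137.7224266   50.        ]]
t 14.07 shift [ -7.6   1.1 204.5] turn -0.0 w 87.7 grip 0.0
studs1,2 [[638.4 104.3  30. ]
 [643.6  16.9  30. ]]
```

```bash
python3 -m jog '[[0.5,[-8,1,60],0],[0.5,[-8,1,120],0],[0.5,[-8,1,165],0],[0.5,[-8,1,190],0],[0.5,[-8,1,204],0],[0.5,[-8,1,204],0],[-1,[-8,1,204],0],[-1,[-8,1,204],0],[-1,[-8,1,204],0],[-1,[-8,1,204],0],[-1,[-8,1,204],0],[-1,[-8,1,204],0]]' 20; python3 - <<'E'
from h import *
go(.642,.170,.135)
E
```

```text
t: 15.58
eef_pos: [0.4618, 0.1388, 0.0291]
ee_rot: [-3.141, 0.0, -1.57]
force: [-1.9, -0.6, 6.9]
width: 0.0367
gripper_force: 20.0
t 15.57 shift [ -31.1 -180.3 -105.7] turn 0.0 w 36.7 grip 20.0
```

```bash
python3 -m jog '[[-1,[0,0,-50],0],[-1,[0,0,-105],0],[-1,[-8,-50,-105],0],[-1,[-16,-100,-105],0],[-1,[-24,-150,-105],0],[-1,[-31,-180,-105],0],[-1,[-31,-180,-105],0],[-1,[-31,-180,-105],0]]'; python3 - <<'E'
from h import *
shot('wrist','w5'); go(.642,.109,.046)
f=pickle.load(open('w5.pkl','rb'))
cv2.imwrite('pics/p5.png',cv2.resize(f['color'][0:320,160:480,::-1],(600,600),interpolation=2))
E
```

```text
t: 16.58
eef_pos: [0.6404, 0.1692, 0.1326]
ee_rot: [3.14, -0.001, -1.571]
force: [-1.0, -0.3, -1.8]
width: 0.0364
gripper_force: 20.0
t 16.62 shift [60.2 -1.8 87.1] turn -0.0 w 36.6 grip 20.0
```

View pics/p5.png

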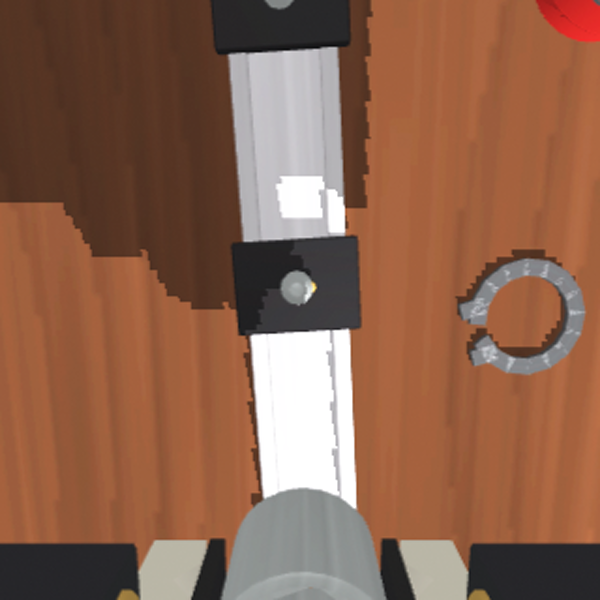

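Stud_1 is at crop (298,288) and its clip centre at (297,285), with the stud_2 tip at (280,2).

```bash
python3 - <<'E'
from h import *
f=pickle.load(open('w5.pkl','rb')); k=320/600
print((cast(f,[(160+297*k,285*k)],.016)*1000),cast(f,[(160+298*k,288*k)],.026)*1000,'s2',cast(f,[(160+279*k,0)],.028)*1000)
E
```

```text
[[642.02550472 106.05117111  16.        ]] [[641.63680004 106.54172857  26.        ]] s2 [[647.24831346  21.91944234  28.        ]]
```

```bash
python3 -m jog '[[-1,[45,-1,0],0],[-1,[62,-1,0],0],[-1,[62,-1,0],0],[-1,[62,-1,30],0],[-1,[62,-1,50],0],[-1,[62,-1,65],0],[-1,[62,-1,74],0],[-1,[62,-1,81],0],[-1,[62,-1,86],0],[-1,[62,-1,88.5],0],[-1,[62,-1,88.5],0],[-1,[62,-1,88.5],0]]'; python3 - <<'E'
from h import *
go(.642,.1075,.045)
E
```

```text
t: 18.12
eef_pos: [0.6427, 0.1076, 0.0453]
ee_rot: [-3.141, 0.0, -1.571]
force: [-0.2, -0.5, -1.8]
width: 0.0366
gripper_force: 20.0
t 18.12 shift [0.1 0.7 0.3] turn -0.0 w 36.6 grip 20.0
```

```bash
python3 -m jog '[[-1,[0,0,1],0],[-1,[0,0,1.5],0],[0.1,[0,0,1.5],0],[0.1,[0,0,1.5],0],[0.1,[0,0,1.5],0],[0.1,[0,0,1.5],0],[0.1,[0,0,-30],0],[0.1,[0,0,-85],0],[1,[-30,30,-130],0],[1,[-70,75,-170],0],[1,[-110,120,-190],0],[1,[-150,170,-190],0],[1,[-177,200,-190],0],[1,[-177,200,-190],0],[1,[-177,200,-190],0]]'; python3 - <<'E'
from h import *
f=shot('wrist','w6'); go(.443,.285,.235)
E
```

```text
t: 20.0
eef_pos: [0.4425, 0.2847, 0.2352]
ee_rot: [-3.141, 0.0, -1.57]
force: [-0.1, 0.3, 0.7]
width: 0.0875
gripper_force: 0.0
t 20.05 shift [-0.7 -0.2  0. ] turn -0.0 w 87.5 grip 0.0
```

View pics/w6.png

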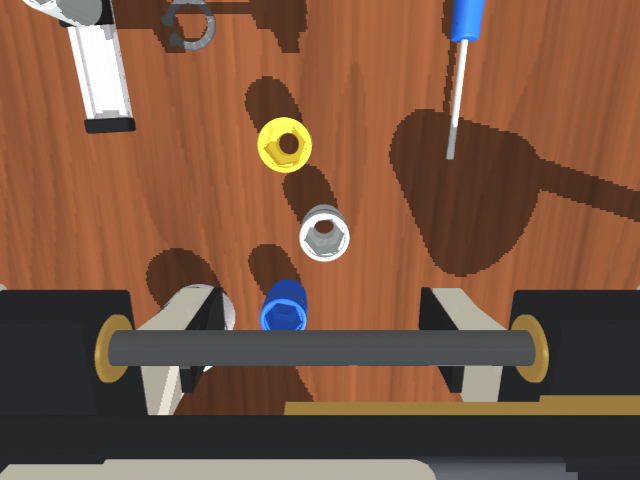

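The 30 is at (324,235), between yellow (285,145) and blue (284,312), and the 24 stands on stud_1 at the top left.

```bash
python3 - <<'E'
from h import *
f=pickle.load(open('w6.pkl','rb'))
x,e,w,k=rim(f,(340,225),.054); print((x*1000).round(1),e*1000,w*1000,k,cast(f,(324,236),.054)*1000)
x,y=x[:2]; go(x,y,.034)
E
```

```text
[440.2 297.   21.7] 0.25122383780625185 43.611675061491496 151 [[440.09482506 295.99181625  54.        ]]
t 20.05 shift [-12.7   2.6 201. ] turn -0.0 w 87.5 grip 0.0
```

```bash
python3 -m jog '[[0.5,[-12,3,60],0],[0.5,[-12,3,120],0],[0.5,[-12,3,165],0],[0.5,[-12,3,188],0],[0.5,[-12,3,201],0],[0.5,[-12,3,201],0],[-1,[-12,3,201],0],[-1,[-12,3,201],0],[-1,[-12,3,201],0],[-1,[-12,3,201],0],[-1,[-12,3,201],0],[-1,[-12,3,201],0]]' 22; python3 - <<'E'
from h import *
go(.6475,.0185,.15)
E
```

```text
t: 21.55
eef_pos: [0.4399, 0.2971, 0.035]
ee_rot: [-3.14, 0.001, -1.57]
force: [0.2, -0.1, 7.5]
width: 0.0437
gripper_force: 22.0
t 21.55 shift [ 278.6 -207.6 -115.1] turn 0.001 w 43.7 grip 22.0
```

```bash
python3 -m jog '[[-1,[0,0,-55],0],[-1,[0,0,-115],0],[-1,[40,-38,-115],0],[-1,[80,-76,-115],0],[-1,[120,-114,-115],0],[-1,[160,-152,-115],0],[-1,[200,-190,-115],0],[-1,[219,-207,-115],0],[-1,[219,-207,-115],0],[-1,[219,-207,-115],0]]'; python3 - <<'E'
from h import *
f=shot('wrist','w7'); go(.647,.0175,.0505)
cv2.imwrite('pics/p7.png',cv2.resize(f['color'][0:320,160:480,::-1],(600,600),interpolation=2))
E
```

```text
t: 22.8
eef_pos: [0.6456, 0.0776, 0.1482]
ee_rot: [3.14, -0.0, -1.571]
force: [1.0, 0.2, -2.1]
width: 0.0435
gripper_force: 22.0
t 22.85 shift [60.5 -1.5 98.1] turn 0.0 w 43.7 grip 22.0
```

View pics/p7.png

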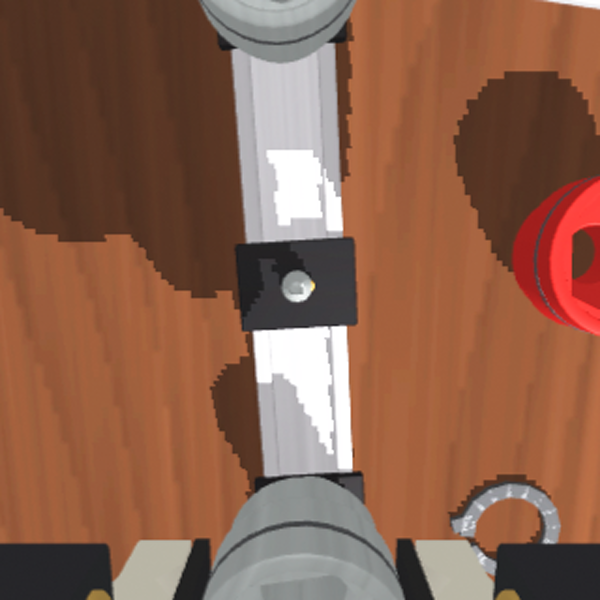

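Stud_2 is at crop (298,286), clip centre (296,283).

```bash
python3 - <<'E'
from h import *
f=pickle.load(open('w7.pkl','rb')); k=320/600
a=cast(f,[(160+296*k,283*k)],.016)[0];b=cast(f,[(160+298*k,286*k)],.026)[0];print(a,b); m=(a+b)/2; go(m[0],m[1],.051)
E
```

```text
[0.64772872 0.01460714 0.016     ] [0.64694595 0.01517814 0.026     ]
t 22.85 shift [63.1 -1.8 97.6] turn 0.0 w 43.7 grip 22.0
```

```bash
python3 -m jog '[[-1,[45,-1,0],0],[-1,[62,-1,0],0],[-1,[62,-1,0],0],[-1,[62,-1,35],0],[-1,[62,-1,58],0],[-1,[62,-1,74],0],[-1,[62,-1,84],0],[-1,[62,-1,91],0],[-1,[62,-1,96],0],[-1,[62,-1,98],0],[-1,[62,-1,99],0],[-1,[62,-1,99],0]]'; python3 - <<'E'
from h import *
go(.6473,.0149,.051)
E
```

```text
t: 24.35
eef_pos: [0.6477, 0.0155, 0.0511]
ee_rot: [-3.141, 0.0, -1.571]
force: [-3.2, 0.2, 4.2]
width: 0.0435
gripper_force: 22.0
t 24.35 shift [0.6 0.4 0.1] turn 0.0 w 43.5 grip 22.0
```

```bash
python3 -m jog '[[0.25,[0,0,0],0],[0.25,[0,0,0],0],[0.25,[0,0,0],0],[0.25,[0,0,0],0],[0.25,[0,0,-30],0],[0.25,[0,0,-85],0],[1,[0,30,-130],0],[1,[-20,75,-170],0],[1,[-60,120,-190],0],[1,[-110,160,-190],0],[1,[-160,190,-190],0],[1,[-200,200,-190],0],[1,[-200,200,-190],0],[1,[-200,200,-190],0]]'; python3 - <<'E'
from h import *
a=shot('side','s9')['color'][190:350,300:460]; b=shot('scene','c9')['color'][150:330,170:350]
r=lambda i:cv2.resize(i,(400,400),interpolation=2)
cv2.imwrite('pics/p9.png',np.hstack([r(a),r(b)])[:,:,::-1])
E
```

```text
t: 26.1
eef_pos: [0.4473, 0.2155, 0.24]
ee_rot: [3.141, -0.0, -1.57]
force: [0.3, 0.1, 0.4]
width: 0.0877
gripper_force: 0.0
```

View pics/p9.png

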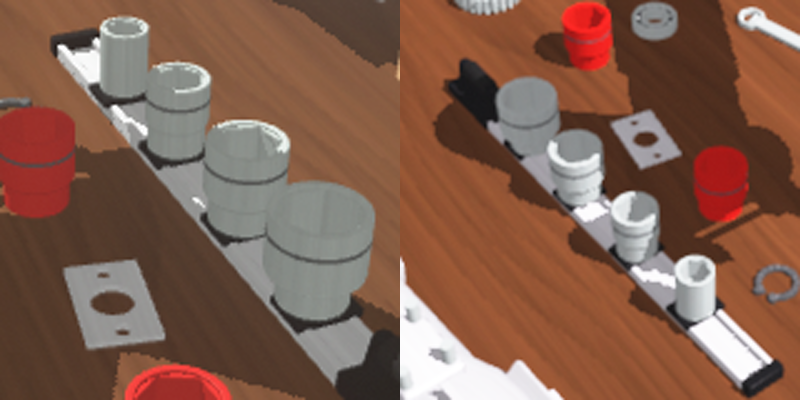

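View pics/c9.png

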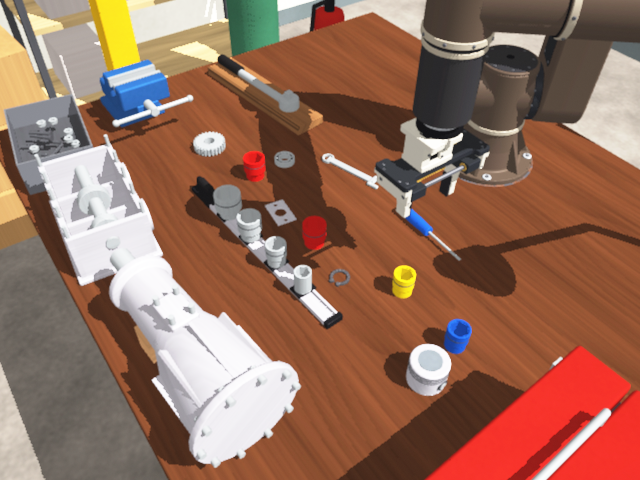

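All four sockets sit upright and flush on the clips, with the biggest next to the handle and the smallest at the end stop. The bearing is unmoved at (285,159) and the look-alikes are untouched. Handing in.

```bash
python3 -c "
from station import order; print(order.job_done())"
```

```text
the job is handed in; nothing more can be done
None
```

The job is handed in: in the last pictures all four sockets sit fully down on the rail, running 41, 36, 30, 24 from stud_4 (by the handle) to stud_1, with the bearing and look-alikes left where they were; it took about 26 s of the 102 s allowed.

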